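# Clear the manifold face and hold its cover over the threads

### The job

Use the bench brush, not the fingers, to sweep the four sawn stubs off the manifold block's face into the empty dark scrap tray beside it (not into the red screw tray), then lay the brush back on the bench. Next pick up the blue cover plate by its boss and hold it level a centimetre or two above the block with its four holes lined up over the four threaded holes (either way round will do), never letting it touch the block. Finish still holding it there so that I can start the screws, and leave everything else on the bench where it is.

Things in the scene. Friction and masses are not known exactly. Their poses are not given: they have to be found in the camera images.
- manifold: bare aluminium hydraulic manifold block, fixed to the bench, 130 (its x) x 100 (its y) x 50 mm tall; origin at the centre of its underside, z up, so its machined top face is at z = 50 mm. The face carries four 8.5 mm threaded holes near the corners and a black O-ring of 48 mm around a central port, flush with the face. Pipe fittings stick out low (below 40 mm) from its x ends, up to 26 mm; one tray stands against each y side
- thread0 (a point): mouth of the block's threaded hole, on its top face at block x = 50, y = 36 mm
- thread1 (a point): mouth of the block's threaded hole, on its top face at block x = -50, y = 36 mm
- thread2 (a point): mouth of the block's threaded hole, on its top face at block x = -50, y = -36 mm
- thread3 (a point): mouth of the block's threaded hole, on its top face at block x = 50, y = -36 mm
- scrap_tray: empty dark steel scrap tray, fixed, open-topped, outside 150 (its x, parallel to the block's x) x 110 (its y) x 35 mm tall, walls and floor 4 mm; origin at the centre of its underside. It stands against the block's +y or -y side (3 mm gap), its centre 108 mm from the block's; its rim is 15 mm below the block's face
- screw_tray: red tray of the same size with the screws and washers for the cover in it (none higher than 18 mm), fixed, against the block's other y side; no stubs belong in it. Origin at the centre of its underside
- stub0: sawn steel square-bar stub, 16 x 16 x 14 mm tall, about 28 g, lying on the block's face; origin centre of underside
- stub1: sawn steel flat-bar stub, 21 x 14 x 12 mm tall, about 28 g, on the block's face; origin centre of underside
- stub2: sawn brass hexagon-bar stub, about 18 mm across, 13 mm tall, about 28 g, on the block's face; origin centre of underside
- stub3: sawn steel round-bar stub standing on end, 18 mm diameter, 13 mm tall, about 26 g, on the block's face; origin centre of underside
- brush: bench brush of about 0.2 kg standing on its bristles on the bench: stiff black bristle block 130 (its x) x 30 (its y) x 40 mm tall, on top of it a beech back 140 x 34 x 20 mm (z 40 to 60 mm), to be gripped across its 34 mm width; a 19 mm thick handle runs on from the back's -x end to x = -185 mm at z 50 to 68 mm. Origin at the centre of the bristles' underside, z up. The bristles do not bend
- cover: blue cover plate (gauge adapter), about 0.42 kg, lying flat on the bench: plate 130 (its x) x 100 (its y) x 8 mm with a 16 mm through hole in each corner, and in its centre a square boss 34 x 34 mm, its sides parallel to the plate's edges, rising to z = 44 mm: grip it by the boss. Origin at the centre of the plate's underside, z up. A half turn about z leaves the plate the same
- hole0 (a point): centre of the cover's corner hole at its underside, at cover x = 50, y = 36 mm
- hole1 (a point): centre of the cover's corner hole at its underside, at cover x = -50, y = 36 mm
- hole2 (a point): centre of the cover's corner hole at its underside, at cover x = -50, y = -36 mm
- hole3 (a point): centre of the cover's corner hole at its underside, at cover x = 50, y = -36 mm
- tape_measure: green and black tape measure standing on edge, 72 x 40 x 66 mm; origin centre of underside; loose bystander
- spanner: steel spanner about 190 mm long lying flat on the bench in front of the block; origin centre of underside; loose bystander
- thread_lock: small yellow-labelled bottle with red cap, 38 mm wide, 95 mm tall; origin centre of underside; loose bystander
- oil_can: copper oil can 84 mm wide with a thin spout, 165 mm tall; origin centre of underside; loose bystander
- try_square: engineer's try square lying flat, 75 mm stock and 120 mm blade; origin centre of underside of the stock; loose bystander
There are look-alikes about, which are no part of the job. Of the things like the cover, leave any that is green or turquoise; of the rest the larger one is meant.

How it is judged:
By the outcome, as a careful person would: the job done as asked, in the order asked, and still so for the second after the job is handed in, while the arm keeps its last pose, push and grip.
It also fails if it takes over 64 s, if anything falls off the work surface, if the arm or the gripper's body presses on something with over 40 N, if the wrist force passes 120 N, or if a joint passes its speed limit or range.

### The arm

A 6-joint arm with a two-finger parallel gripper is mounted at the origin on the work surface. World frame = base frame: x ahead of the robot, y to its left, z up, the work surface at z = 0. Lengths are in m, angles in degrees, forces in N, time in s.
With the tool pointing down it reaches from about 0.4 to 0.825 m from the base axis. Payload 7 kg.
Tool frame: the origin (TCP) lies between the finger pads; the fingertips stand 11 mm ahead of it and the grasp point (between the pads) lies 8 mm behind it; z points along the fingers, y is the direction in which the jaws open and shut (so a half turn about z gives the same grasp; the last joint's range is limited). The gripper opens to 88 mm and grips with 3 to 60 N. Pads are 19 mm wide; open, the fingers measure 130 mm over their backs; the gripper's body (78 mm by 193 mm) begins 47 mm behind the grasp point.
Start: joints at [-50.873, 20.546, 0.682, 0, -70.136, -16.507], TCP at [0.26, -0.623, 0.238] pointing down, gripper open.
Joint ranges: [-176.03, 176.03], [-82.01, 121.73], [-58.28, 71.71], [-173.87, 95.51], [-174.79, -0.11], [-173.66, 173.66]. Speed limits (degrees/s): [136.94, 136.94, 172.46, 180, 180, 180].

### API

Orientations are given as [roll, pitch, yaw] about the fixed x, y, z axes, in that order (R = Rz(yaw) Ry(pitch) Rx(roll)).
In Python, from plant import r gives the robot as it stands.
- The arm moves only by the shell command python3 -m inch 'ROWS' [OPENING] [FORCE]. ROWS is JSON, a list of rows, each an object of numbers: "x", "y", "z": the shift along the tool's x, y, z as a fraction of full scale; "yaw": the turn about the tool's z as a fraction of full scale. In form: [{"x": .., "y": .., "z": .., "yaw": ..}, ...]. A call has 1 to 5 rows; each row shifts and turns the pose as measured when the row begins, along the tool's axes as they then stand; what a row does not reach is not made up. Full scale, the value 1, is 0.025 m for a shift and 4 degrees for a turn. A row lasts 1/12 s, in which the tool goes at most 41.7 mm and 7.16 degrees, less where a joint would pass 70% of its speed; a pose out of reach is approached as far as the arm can. A call with a number of a shift or a turn outside -1 to 1 is refused whole. A call with a gripper value outside its range is refused whole. OPENING is the opening, from -1 (shut) to 1 (fully open), set as the call begins (- or left out, the last holds). The fingers move at their own pace and stop on an object; FORCE is the grip in N (left out, the last holds). Time passes only in rows, so rows that do not move let the fingers close. It gives the time, the measured TCP pose, the force and the opening at its end, in the units of the state.
- r.get_state(): the state, without advancing time (a new reading comes with each control period).
- r.capture(name): name is "scene" or "side" or "wrist"; returns (picture, depth): 384x512x3 uint8, red, green, blue; 384x512 float32, m along the optical axis (not along the pixel's ray), 0 where there is no reading.
- r.camera_info(name): a dict with "mtx" (3x3 intrinsics, pixels), "pose" (4x4, takes a point from camera to world coordinates). Camera axes: x right, y down, z forward; pixel columns grow to the right and rows downward; lengths in m; the calibration is good to about 2 mm. A picture is of the moment at which its call begins: read the wrist's pose just before it. camera_info takes no time and is no camera call; for the wrist camera it gives the pose at the moment of the call.
- r.close_job(): hands the job in, once; it reports no verdict.
The state is a dict: "time_s": time; "joints": joint angles; "qd": joint speeds; "joint_torque": joint torques, N m; "tcp_pos": TCP position; "eef_rot": TCP orientation; "contact_force": force on the tool from outside, world axes, zero at the start; "moment": the same for the moment, N m; "gripper_width": finger opening in m.
Only numpy, scipy, OpenCV 4.12 (cv2) and the standard library are available. Lean on these libraries where they do the work, as an engineer would, in place of code of your own. Each camera call takes 0.05 s, during which the arm holds its last target. There are 200 camera calls.

## Working session

There is one attempt and no reset: what is moved stays moved. The work goes in short steps, Python scripts to look and compute and a shell command to move; the robot and the scene stay as the last step left them, time stands still between calls to the robot, and variables do not carry over. Pictures are saved under pics/ and viewed, about 8 in all and at most 12, crops included, and the job is handed in when it is done.

```bash
ls; mkdir -p pics
python3 - <<'E'
from plant import r
import cv2,numpy as np
print(r.get_state())
for n in("scene","side"):
    im,d=r.capture(n); np.savez(f"{n}0.npz",im=im,d=d,**r.camera_info(n)); cv2.imwrite(f"pics/{n}0.png",im[:,:,::-1]); print(r.camera_info(n))
E
```

```text
pics
{'time_s': 0.0, 'joints': array([-5.08739478e+01,  2.05914648e+01,  6.34045800e-01, -2.17136746e-02,
       -7.01349041e+01, -1.65075039e+01]), 'qd': array([-0.01925872, -0.01637383, -0.02188222, -0.05217252,  0.00930466,
        0.03984983]), 'joint_torque': array([ 4.46336317e-04, -5.82717705e+01,  2.93055207e+01,  6.99754760e+00,
        6.86664323e-03, -1.55706061e-04]), 'tcp_pos': array([ 0.25941407, -0.6226534 ,  0.23661938]), 'eef_rot': array([ 1.79905682e+02, -6.66466841e-03, -1.57388841e+02]), 'contact_force': array([-1.02740115, -0.07250187, -0.75205527]), 'moment': array([-0.04758125, -0.09231863, -0.02371848]), 'gripper_width': 0.0876635613197298}
{'mtx': array([[359.95568703,   0.        , 254.07602234],
       [  0.        , 359.95568703, 188.4631251 ],
       [  0.        ,   0.        ,   1.        ]]), 'pose': array([[ 0.87812533,  0.26531392, -0.39812615,  1.01601541],
       [ 0.4781817 , -0.51355398,  0.71246374, -0.75013965],
       [-0.01543272, -0.81600909, -0.57783302,  0.71169328],
       [ 0.        ,  0.        ,  0.        ,  1.        ]])}
{'mtx': array([[422.03378678,   0.        , 256.45314174],
       [  0.        , 422.03378678, 192.36118282],
       [  0.        ,   0.        ,   1.        ]]), 'pose': array([[-0.69018228, -0.39793705,  0.604396  , -0.12913044],
       [-0.72363203,  0.37693271, -0.57816815,  0.69416566],
       [ 0.00225791, -0.83640172, -0.54811228,  0.69459986],
       [ 0.        ,  0.        ,  0.        ,  1.        ]])}
```

View pics/scene0.png

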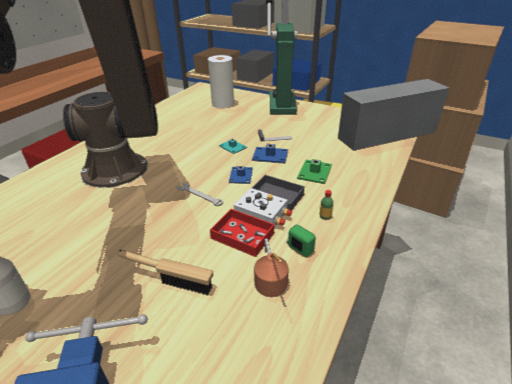

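View pics/side0.png

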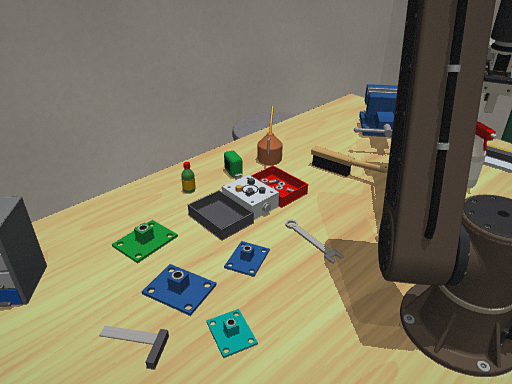

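Scene view: larger blue plate at (270,154), smaller blue one at (241,175), green (315,170), turquoise (232,146). In the side view they are at (179,288), (247,257), (145,240) and (232,330). The brush is at (185,270) in the scene view, the block at (263,203), the dark tray beyond it at (277,193) and the red tray at (242,231). I choose the larger blue plate at scene (270,154) / side (179,288).

```bash
cat > h.py <<'E'
import numpy as np,cv2
def load(n):
    f=np.load(n); return f['im'],f['d'],f['mtx'],f['pose']
def pts(d,K,T):
    v,u=np.mgrid[:d.shape[0],:d.shape[1]]
    p=np.stack([(u-K[0,2])/K[0,0]*d,(v-K[1,2])/K[1,1]*d,d],-1)
    return p@T[:3,:3].T+T[:3,3]
def ray(uv,z,K,T):
    uv=np.atleast_2d(uv).astype(float)
    v=np.c_[(uv-K[:2,2])/K[[0,1],[0,1]],np.ones(len(uv))]@T[:3,:3].T
    return T[:3,3]+v*((z-T[2,3])/v[:,2])[:,None]
def rect(xy):
    (c,s,a)=cv2.minAreaRect((xy*1000).astype(np.float32)); return np.round(c,1),np.round(s,1),round(a,1)
def blobs(m,amin=25):
    n,l,s,c=cv2.connectedComponentsWithStats(m.astype(np.uint8)); return [(l==i) for i in range(1,n) if s[i,4]>=amin]
E
python3 - <<'E'
from h import *
for n in("scene","side"):
    im,d,K,T=load(n+"0.npz"); P=pts(d,K,T); ok=d>0
    hsv=cv2.cvtColor(im,cv2.COLOR_RGB2HSV); H,S,V=cv2.split(hsv)
    work=ok&(P[...,0]>.1)&(P[...,0]<1.2)&(abs(P[...,1])<.9)&(P[...,2]<.3)
    masks=dict(blue=(H>100)&(H<125)&(S>120),green=(H>50)&(H<80)&(S>120),teal=(H>80)&(H<98)&(S>120),red=((H<5)|(H>174))&(S>150))
    for k,m in masks.items():
        for b in blobs(m&work&(P[...,2]<.06),60):
            p=P[b]; vv,uu=np.nonzero(b); print(n,k,(int(uu.mean()),int(vv.mean())),b.sum(),'z',np.round(np.percentile(p[:,2],[2,50,98]),3),rect(p[:,:2]),
              'low',rect(p[p[:,2]<.016][:,:2]) if (p[:,2]<.016).any() else'', 'top',rect(p[p[:,2]>.038][:,:2]) if (p[:,2]>.038).any() else '')
    m=work&(abs(P[...,2]-.05)<.004)&(S<60)&(V>90)
    for b in blobs(m,60): print(n,'blocktop',b.sum(),rect(P[b][:,:2]),np.median(P[b][:,2]))
    m=work&(P[...,2]>.054)&(P[...,2]<.08)&(P[...,2]>.0)&(H<25)
    for b in blobs(m,40): vv,uu=np.nonzero(b);print(n,'brushtop',(int(uu.mean()),int(vv.mean())),b.sum(),rect(P[b][:,:2]),np.median(P[b][:,2]))
    for name,uv in (dict(scene=dict(tape=(301,240),oil=(271,275),bottle=(326,207),span=(200,194),sq=(270,137)),side=dict(tape=(233,163),oil=(270,150),bottle=(188,180),span=(312,238),sq=(150,340)))[n]).items():
        print(n,name,np.round(P[uv[1],uv[0]],3))
    cv2.imwrite(f"pics/{n}_crop.png",cv2.resize(im[130:300,100:350] if n=="scene" else im[160:330,90:320],None,fx=3,fy=3,interpolation=cv2.INTER_CUBIC)[:,:,::-1])
E
```

```text
scene blue (269, 154) 391 z [0.003 0.007 0.04 ] (array([473.4, 352.1]), array([123.4, 104.8]), 18.7) low (array([473.4, 352.1]), array([123.4, 104.8]), 18.7) top (array([480.5, 344.1]), array([27.5, 12.4]), 19.7)
scene blue (240, 174) 258 z [0.002 0.006 0.032] (array([443.3, 176.9]), array([70.6, 99.1]), 23.4) low (array([443.3, 176.9]), array([70.6, 99.1]), 23.4) top 
scene green (314, 171) 451 z [0.003 0.007 0.041] (array([670.9, 318.4]), array([ 94.2, 129.2]), 8.3) low (array([670.9, 318.4]), array([ 94.2, 129.2]), 8.3) top (array([675.1, 310.4]), array([32.2, 14.5]), 19.8)
scene green (302, 244) 222 z [0.01  0.041 0.059] (array([780.6, -85.8]), array([67. , 22.5]), 4.4) low (array([776.9, -86.2]), array([ 6. , 61.1]), 77.4) top (array([781.6, -86.1]), array([65.2, 22.3]), 5.3)
scene teal (232, 146) 176 z [0.    0.006 0.03 ] (array([305.6, 345.6]), array([67.9, 93.2]), 72.3) low (array([305.6, 345.6]), array([67.9, 93.2]), 72.3) top 
scene red (242, 231) 1506 z [0.002 0.013 0.036] (array([610.1, -94.7]), array([113.8, 149.9]), 88.4) low (array([609.6, -95.7]), array([111. , 149.1]
[... 2159 characters left out ...]
7.6]), array([116.9, 224.6]), 75.9) low (array([ 626.8, -112.2]), array([107.2, 224. ]), 75.8) top (array([531.5, -68.4]), array([70.6,  0. ]), -97.2)
side blocktop 708 (array([608.5,  15.7]), array([103.3, 133.7]), 88.3) 0.04888208867200278
side brushtop (262, 144) 96 (array([ 753. , -180.8]), array([26.7, 68.6]), 79.0) 0.06643403782564389
side brushtop (275, 145) 124 (array([ 726.8, -205.3]), array([27.9, 75.3]), 5.6) 0.0658779595428044
side brushtop (347, 158) 397 (array([ 514.4, -318.4]), array([252.9,  38.7]), 9.1) 0.05888666680551269
side tape [ 0.746 -0.042  0.055]
side oil [ 0.726 -0.185  0.056]
side bottle [0.771 0.111 0.047]
side span [0.38  0.009 0.003]
side sq [0.396 0.477 0.003]
```

View pics/side_crop.png

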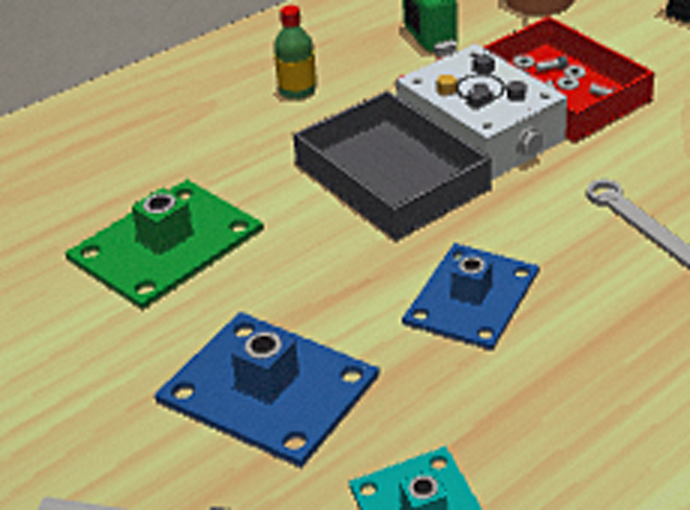

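The crop confirms it: of the two blue plates, the one at crop (265,375) is clearly the larger, with a 130x102 mm footprint. The dark tray is on the block's +y side and the red tray on its -y side. I'll move above the brush first.

```bash
cat > to.py <<'E'
import sys,numpy as np
from plant import r
from scipy.spatial.transform import Rotation as R
def rel(x,y,z,yaw):
    s=r.get_state();p=s['tcp_pos'];e=s['eef_rot']
    d=R.from_euler('xyz',e,degrees=True).inv().apply(np.array([x,y,z])-p)/.025
    w=-((yaw-e[2]+180)%360-180)/4
    print('t %.2f'%s['time_s'],'p',np.round(p,4),'e',np.round(e,2),'F',np.round(s['contact_force'],1),'g %.4f'%s['gripper_width'],'j6 %.0f'%s['joints'][5],'| UNITS xyz',np.round(d,2),'yaw',round(w,2))
if __name__=="__main__": rel(*map(float,sys.argv[1:]))
E
python3 -m inch '[{"x":-0.9,"y":0.38},{"x":-0.9,"y":0.38},{"x":-0.9,"y":0.38},{"x":-0.9,"y":0.38},{"x":-0.9,"y":0.38}]' 1
python3 -m inch '[{"x":-0.9,"y":0.38},{"x":-0.9,"y":0.38},{"x":-0.9,"y":0.38},{"x":-0.9,"y":0.38},{"x":-0.9,"y":0.38}]'
python3 to.py 0.57 -0.31 0.237 -170
```

```text
t 0.10 p [ 0.2594 -0.6227  0.2368] e [ 1.7992e+02 -1.0000e-02 -1.5738e+02] F [ 0.2 -0.9  0.5] g 0.0876 j6 -17 | UNITS xyz [-16.28   6.77  -0.  ] yaw 3.15validation failed for argument at $[0]...
validation failed for argument at $[0]...
```

```bash
python3 -m inch '[{"x":-0.9,"y":0.38,"z":0,"yaw":0},{"x":-0.9,"y":0.38,"z":0,"yaw":0},{"x":-0.9,"y":0.38,"z":0,"yaw":0},{"x":-0.9,"y":0.38,"z":0,"yaw":0},{"x":-0.9,"y":0.38,"z":0,"yaw":0}]' 1
python3 -m inch '[{"x":-0.9,"y":0.38,"z":0,"yaw":0},{"x":-0.9,"y":0.38,"z":0,"yaw":0},{"x":-0.9,"y":0.38,"z":0,"yaw":0},{"x":-0.9,"y":0.38,"z":0,"yaw":0},{"x":-0.9,"y":0.38,"z":0,"yaw":0}]'
python3 to.py 0.57 -0.31 0.237 -170
```

```text
time_s: 0.52
tcp_pos: [0.3434, -0.5346, 0.233]
eef_rot: [179.6, -0.1, -157.8]
contact_force: [-0.6, -0.2, 0.8]
gripper_width: 0.0875
time_s: 0.93
tcp_pos: [0.4323, -0.4425, 0.2308]
eef_rot: [179.4, -0.2, -157.9]
contact_force: [0.4, -0.9, 0.3]
gripper_width: 0.0876
t 0.93 p [ 0.4323 -0.4425  0.2308] e [ 179.36   -0.24 -157.87] F [ 0.4 -0.9  0.3] g 0.0876 j6 -40 | UNITS xyz [-7.1   2.84 -0.25] yaw 3.03
```

```bash
python3 -m inch '[{"x":-0.95,"y":0.36,"z":-0.1,"yaw":0},{"x":-0.95,"y":0.36,"z":-0.1,"yaw":0},{"x":-0.95,"y":0.36,"z":-0.1,"yaw":0},{"x":-0.95,"y":0.36,"z":-0.1,"yaw":0},{"x":-0.95,"y":0.36,"z":-0.1,"yaw":0}]'
python3 -m inch '[{"x":-0.6,"y":0.3,"z":-0.1,"yaw":0.8},{"x":-0.5,"y":0.2,"z":-0.1,"yaw":0.8},{"x":-0.5,"y":0.2,"z":0,"yaw":0.8},{"x":-0.2,"y":0.1,"z":0,"yaw":0.7},{"x":0,"y":0,"z":0,"yaw":0}]'
python3 to.py 0.57 -0.31 0.237 -170
python3 - <<'E'
from plant import r
from h import *
ci=r.camera_info("wrist"); im,d=r.capture("wrist"); np.savez("wrist1.npz",im=im,d=d,**ci); cv2.imwrite("pics/wrist1.png",im[:,:,::-1]); print(ci)
K,T=ci['mtx'],ci['pose'];P=pts(d,K,T);H,S,V=cv2.split(cv2.cvtColor(im,cv2.COLOR_RGB2HSV))
m=(d>0)&(P[...,2]>.05)&(P[...,2]<.08)&(abs(P[...,1]+.31)<.15)
for b in blobs(m,200): print(b.sum(),np.median(P[b][:,2]),rect(P[b][:,:2]))
E
```

```text
time_s: 1.35
tcp_pos: [0.5281, -0.3501, 0.2412]
eef_rot: [179.1, -0.4, -157.9]
contact_force: [0.5, -0.4, -0.4]
gripper_width: 0.0873
time_s: 1.77
tcp_pos: [0.5693, -0.3103, 0.2442]
eef_rot: [179.1, -0.7, -170.5]
contact_force: [0.5, -0.7, 0.2]
gripper_width: 0.0873
t 1.77 p [ 0.5693 -0.3103  0.2442] e [ 179.11   -0.72 -170.54] F [ 0.5 -0.7  0.2] g 0.0873 j6 -69 | UNITS xyz [-0.04  0.    0.29] yaw -0.14
{'mtx': array([[305.3979795 ,   0.        , 251.87950184],
       [  0.        , 305.3979795 , 193.48442267],
       [  0.        ,   0.        ,   1.        ]]), 'pose': array([[-0.16423366,  0.94192475,  0.29292502,  0.48869299],
       [ 0.98628601,  0.15188269,  0.06458753, -0.3258821 ],
       [ 0.01634636,  0.29951529, -0.95395146,  0.39359576],
       [ 0.        ,  0.        ,  0.        ,  1.        ]])}
5716 0.06136881969971211 (array([ 522.5, -321.8]), array([244.7,  34. ]), 10.6)
1224 0.07099078290422747 (array([ 746.9, -216.3]), array([45.6, 82.8]), 17.0)
```

View pics/wrist1.png

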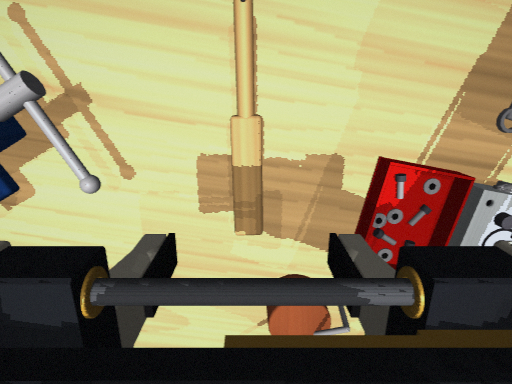

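The view shows the brush back at (247,175) with its +x end at (248,235). That puts the brush origin at about (0.574,-0.312), yaw 10.6°, with its top at z = 0.061 as it should be. I'll descend on it.

```bash
python3 to.py 0.569 -0.3127 0.043 -169.4
python3 -m inch '[{"x":0,"y":0,"z":0.9,"yaw":-0.2},{"x":0,"y":0,"z":0.9,"yaw":0},{"x":0,"y":0,"z":0.9,"yaw":0},{"x":0,"y":0,"z":0.9,"yaw":0},{"x":0,"y":0,"z":0.9,"yaw":0}]'
python3 to.py 0.569 -0.3127 0.043 -169.4
```

```text
t 1.82 p [ 0.5688 -0.3106  0.2441] e [ 179.1    -0.73 -170.39] F [-1.1  0.6 -0.2] g 0.0874 j6 -68 | UNITS xyz [-0.1  -0.21  8.04] yaw -0.25
time_s: 2.23
tcp_pos: [0.5683, -0.3122, 0.1337]
eef_rot: [179.4, -0.2, -169.0]
contact_force: [0.0, -0.0, 0.0]
gripper_width: 0.0876
t 2.23 p [ 0.5683 -0.3122  0.1337] e [ 179.4    -0.2  -168.99] F [ 0. -0.  0.] g 0.0876 j6 -67 | UNITS xyz [-0.04 -0.06  3.63] yaw 0.1
```

```bash
python3 -m inch '[{"x":0,"y":0,"z":0.9,"yaw":0.1},{"x":0,"y":0,"z":0.9,"yaw":0},{"x":0,"y":0,"z":0.8,"yaw":0},{"x":0,"y":0,"z":0.6,"yaw":0},{"x":0,"y":0,"z":0.2,"yaw":0}]'
python3 to.py 0.569 -0.3127 0.043 -169.4
```

```text
time_s: 2.65
tcp_pos: [0.5613, -0.3132, 0.0404]
eef_rot: [179.2, -0.6, -169.0]
contact_force: [-0.7, -0.0, 0.2]
gripper_width: 0.088
t 2.65 p [ 0.5613 -0.3132  0.0404] e [ 179.2    -0.57 -169.05] F [-0.7 -0.   0.2] g 0.0880 j6 -66 | UNITS xyz [-0.3  -0.04 -0.11] yaw 0.09
```

Good, it's close enough: 8 mm along the handle does no harm. I'll raise 2 mm and grip.

```bash
python3 -m inch '[{"x":-0.25,"y":-0.04,"z":-0.1,"yaw":0.05},{"x":0,"y":0,"z":0,"yaw":0},{"x":0,"y":0,"z":0,"yaw":0},{"x":0,"y":0,"z":0,"yaw":0},{"x":0,"y":0,"z":0,"yaw":0}]' -1 45
python3 -m inch '[{"x":0,"y":0,"z":0,"yaw":0},{"x":0,"y":0,"z":0,"yaw":0},{"x":0,"y":0,"z":0,"yaw":0},{"x":0,"y":0,"z":0,"yaw":0}]'
python3 to.py 0.610 -0.065 0.15 178.6
```

```text
time_s: 3.07
tcp_pos: [0.5681, -0.3146, 0.0446]
eef_rot: [179.2, -0.6, -169.1]
contact_force: [-0.3, 0.5, 0.4]
gripper_width: 0.0599
time_s: 3.4
tcp_pos: [0.5694, -0.3148, 0.0474]
eef_rot: [179.3, -0.3, -169.1]
contact_force: [0.7, 0.1, -2.0]
gripper_width: 0.0337
t 3.40 p [ 0.5694 -0.3148  0.0474] e [ 179.34   -0.33 -169.1 ] F [ 0.7  0.1 -2. ] g 0.0337 j6 -67 | UNITS xyz [-3.46  9.55 -4.01] yaw 3.07
```

```bash
python3 -m inch '[{"x":0,"y":0,"z":-0.8,"yaw":0},{"x":0,"y":0,"z":-0.9,"yaw":0},{"x":0,"y":0,"z":-0.9,"yaw":0},{"x":0,"y":0,"z":-0.9,"yaw":0},{"x":0,"y":0,"z":-0.9,"yaw":0}]'
python3 -m inch '[{"x":-0.3,"y":0.8,"z":-0.4,"yaw":0.5},{"x":-0.3,"y":0.9,"z":0,"yaw":0.5},{"x":-0.3,"y":0.9,"z":0,"yaw":0.5},{"x":-0.3,"y":0.9,"z":0,"yaw":0.5},{"x":0,"y":0.3,"z":0,"yaw":0.5}]'
python3 to.py 0.610 -0.065 0.15 178.6
python3 - <<'E'
from plant import r
from h import *
ci=r.camera_info("wrist"); s=r.get_state(); im,d=r.capture("wrist"); np.savez("wrist2.npz",im=im,d=d,**ci); cv2.imwrite("pics/wrist2.png",im[:,:,::-1])
K,T=ci['mtx'],ci['pose'];P=pts(d,K,T)
from scipy.spatial.transform import Rotation as R
Q=(P-s['tcp_pos'])@R.from_euler('xyz',s['eef_rot'],degrees=True).as_matrix()
m=(d>0)&(abs(Q[...,1])<.03)&(Q[...,2]<.03)&(Q[...,2]>-.04)&(Q[...,0]>0.015)
for b in blobs(m,200): q=Q[b]; print(b.sum(),np.median(q,0),rect(q[:,:2])); 
for a in np.arange(.01,.2,.02):
    q=Q[m&(abs(Q[...,0]-a)<.005)]; 
    if len(q): print(round(a,2),np.percentile(q[:,1],[2,98]),np.median(q[:,2]))
H,S,V=cv2.split(cv2.cvtColor(im,cv2.COLOR_RGB2HSV))
m=(d>0)&(abs(P[...,2]-.05)<.006)&(S<60)&(V>90)
for b in blobs(m,200): print('block',b.sum(),np.median(P[b][:,2]),rect(P[b][:,:2]))
E
```

```text
time_s: 3.82
tcp_pos: [0.5651, -0.3138, 0.1529]
eef_rot: [178.8, -1.1, -169.2]
contact_force: [0.8, -0.1, -1.6]
gripper_width: 0.0335
time_s: 4.23
tcp_pos: [0.5848, -0.2152, 0.1704]
eef_rot: [179.2, -0.8, -179.8]
contact_force: [-0.0, -1.1, -1.9]
gripper_width: 0.0336
t 4.23 p [ 0.5848 -0.2152  0.1704] e [ 179.16   -0.84 -179.83] F [-0.  -1.1 -1.9] g 0.0336 j6 -87 | UNITS xyz [-1.04  5.99  0.89] yaw 0.39
13444 [ 0.06130275  0.00052318 -0.01379595] (array([67.2,  0.5]), array([104.4,  34.2]), 0.0)
0.03 [-0.01577259  0.0163252 ] -0.01402047645048805
0.05 [-0.01544907  0.01650519] -0.013808662523489185
0.07 [-0.00847103  0.00949464] -0.012480591210492654
0.09 [-0.00820013  0.00959019] -0.013565264539879357
0.11 [-0.00826597  0.00967629] -0.014942284963819816
block 5479 0.05150280534244517 (array([610.5,   0.8]), array([ 71.5, 130.6]), 88.8)
block 1068 0.052030383433043004 (array([612.1,  15.2]), array([42.4, 38.1]), 40.0)
```

View pics/wrist2.png

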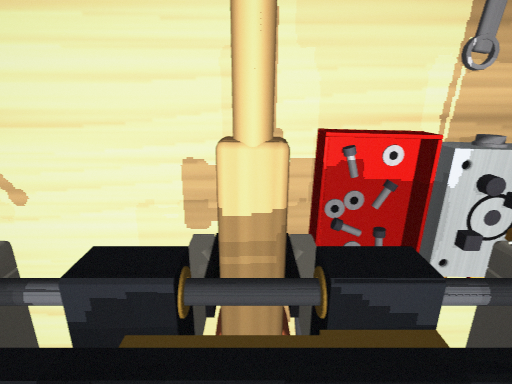

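Brush held square: its back runs through (252,230) and the red tray lies at (375,190) with the block to the right. Measured in the hand, the back's top is at tool z = -14 mm, so the bristles end 46 mm ahead of the TCP. I'll go to the sweep start.

```bash
python3 -m inch '[{"x":-0.2,"y":0.9,"z":0.1,"yaw":0.2},{"x":-0.2,"y":1,"z":0.1,"yaw":0.2},{"x":-0.2,"y":1,"z":0.1,"yaw":0},{"x":-0.1,"y":1,"z":0.1,"yaw":0},{"x":-0.1,"y":0.9,"z":0.2,"yaw":0}]'
python3 -m inch '[{"x":0,"y":0.7,"z":0.4,"yaw":0},{"x":0,"y":0.2,"z":0.5,"yaw":0},{"x":0,"y":0,"z":0.4,"yaw":0}]'
python3 to.py 0.604 -0.060 0.10 178.6
```

```text
time_s: 4.7
tcp_pos: [0.6054, -0.094, 0.1559]
eef_rot: [179.2, -1.0, 178.2]
contact_force: [0.6, 0.1, -1.4]
gripper_width: 0.0335
time_s: 4.95
tcp_pos: [0.6065, -0.0663, 0.1234]
eef_rot: [179.1, -0.8, 178.5]
contact_force: [-0.7, -1.0, -2.2]
gripper_width: 0.0337
t 4.95 p [ 0.6065 -0.0663  0.1234] e [179.12  -0.84 178.54] F [-0.7 -1.  -2.2] g 0.0337 j6 -102 | UNITS xyz [0.09 0.23 0.94] yaw -0.01
```

```bash
python3 -m inch '[{"x":0.05,"y":0.1,"z":0.5,"yaw":0},{"x":0.05,"y":0.1,"z":0.35,"yaw":0},{"x":0,"y":0,"z":0.05,"yaw":0},{"x":0,"y":0,"z":0,"yaw":0}]'
python3 to.py 0.604 -0.060 0.10 178.6
```

```text
time_s: 5.28
tcp_pos: [0.6014, -0.062, 0.0963]
eef_rot: [179.2, -1.2, 178.6]
contact_force: [0.7, -0.4, -2.3]
gripper_width: 0.0334
t 5.28 p [ 0.6014 -0.062   0.0963] e [179.17  -1.16 178.6 ] F [ 0.7 -0.4 -2.3] g 0.0334 j6 -102 | UNITS xyz [-0.1   0.09 -0.15] yaw 0.0
```

```bash
python3 -m inch '[{"x":-0.1,"y":0,"z":-0.18,"yaw":0},{"x":0,"y":0,"z":0,"yaw":0},{"x":0,"y":0,"z":0,"yaw":0}]'
python3 to.py 0.604 -0.060 0.1005 178.6
```

```text
time_s: 5.53
tcp_pos: [0.6047, -0.0637, 0.1021]
eef_rot: [179.2, -1.1, 178.5]
contact_force: [0.2, -0.1, -1.7]
gripper_width: 0.0336
t 5.53 p [ 0.6047 -0.0637  0.1021] e [179.19  -1.14 178.54] F [ 0.2 -0.1 -1.7] g 0.0336 j6 -102 | UNITS xyz [0.03 0.15 0.07] yaw -0.01
```

```bash
python3 -m inch '[{"x":0,"y":0.4,"z":0.03,"yaw":0},{"x":0,"y":0.4,"z":0.03,"yaw":0},{"x":0,"y":0.4,"z":0.03,"yaw":0}]'
python3 to.py 0.608 0.075 0.1005 178.6
```

```text
time_s: 5.78
tcp_pos: [0.6067, -0.0341, 0.1021]
eef_rot: [179.2, -0.9, 178.4]
contact_force: [-0.2, -0.6, -2.0]
gripper_width: 0.0337
t 5.78 p [ 0.6067 -0.0341  0.1021] e [179.16  -0.95 178.35] F [-0.2 -0.6 -2. ] g 0.0337 j6 -105 | UNITS xyz [0.07 4.36 0.13] yaw -0.06
```

```bash
python3 -m inch '[{"x":0,"y":0.4,"z":0.04,"yaw":0},{"x":0,"y":0.4,"z":0.03,"yaw":-0.05},{"x":0,"y":0.4,"z":0.03,"yaw":0}]'
python3 -m inch '[{"x":0,"y":0.4,"z":0.03,"yaw":0},{"x":0,"y":0.4,"z":0.03,"yaw":0},{"x":0,"y":0.4,"z":0.02,"yaw":0}]'
python3 to.py 0.608 0.075 0.1005 178.6
```

```text
time_s: 6.03
tcp_pos: [0.6077, -0.0004, 0.1006]
eef_rot: [179.2, -0.9, 178.6]
contact_force: [-0.2, -1.0, -1.6]
gripper_width: 0.034
time_s: 6.28
tcp_pos: [0.6082, 0.0335, 0.099]
eef_rot: [179.2, -0.9, 178.7]
contact_force: [-0.0, -0.8, -1.9]
gripper_width: 0.0337
t 6.28 p [0.6082 0.0335 0.099 ] e [179.2   -0.89 178.72] F [-0.  -0.8 -1.9] g 0.0337 j6 -111 | UNITS xyz [ 0.05  1.66 -0.04] yaw 0.03
```

```bash
python3 -m inch '[{"x":0,"y":0.4,"z":-0.05,"yaw":0},{"x":0,"y":0.5,"z":-0.02,"yaw":0},{"x":0,"y":0.6,"z":-0.02,"yaw":0},{"x":0,"y":0.6,"z":-0.05,"yaw":0},{"x":0,"y":0,"z":0,"yaw":0}]'
python3 to.py 0.608 0.075 0.1005 178.6
python3 - <<'E'
from plant import r
from h import *
for n in("scene","side"):
    im,d=r.capture(n);np.savez(f"{n}2.npz",im=im,d=d,**r.camera_info(n))
    c=cv2.resize(im[150:260,200:330] if n=="scene" else im[150:250,170:320],None,fx=4,fy=4,interpolation=cv2.INTER_CUBIC)[:,:,::-1]
    if n=="scene": a=c
h=max(a.shape[0],c.shape[0]); out=np.zeros((h,a.shape[1]+c.shape[1],3),np.uint8); out[:a.shape[0],:a.shape[1]]=a; out[:c.shape[0],a.shape[1]:]=c
cv2.imwrite("pics/sweep.png",cv2.resize(out,None,fx=.71,fy=.71))
E
```

```text
time_s: 6.7
tcp_pos: [0.6096, 0.0946, 0.1033]
eef_rot: [179.1, -0.9, 178.8]
contact_force: [0.8, -0.3, -2.1]
gripper_width: 0.0338
t 6.70 p [0.6096 0.0946 0.1033] e [179.13  -0.88 178.78] F [ 0.8 -0.3 -2.1] g 0.0338 j6 -117 | UNITS xyz [ 0.05 -0.79  0.1 ] yaw 0.05
```

View pics/sweep.png

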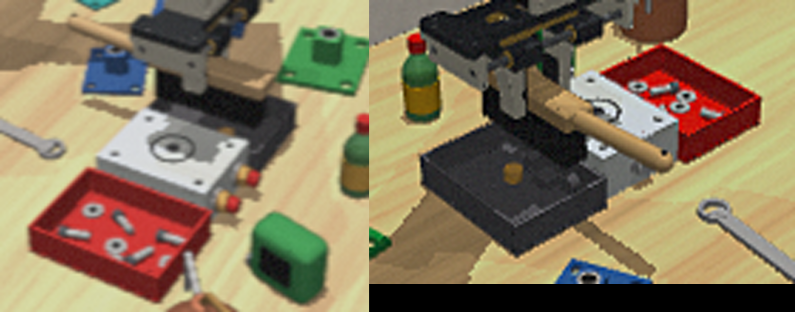

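The face is clear. The brass stub is in the dark tray at (512,172) and another shows at (570,155). I'll lift and check that all four are in the tray.

```bash
python3 -m inch '[{"x":0,"y":-0.3,"z":-0.9,"yaw":0},{"x":0,"y":-0.7,"z":-0.9,"yaw":0},{"x":0,"y":-0.9,"z":-0.7,"yaw":0},{"x":0,"y":-1,"z":0,"yaw":0},{"x":0,"y":-1,"z":0,"yaw":0}]'
python3 -m inch '[{"x":0,"y":-1,"z":0,"yaw":0},{"x":0.1,"y":-1,"z":0,"yaw":0},{"x":0.1,"y":-1,"z":0,"yaw":0},{"x":0.1,"y":-1,"z":0,"yaw":0},{"x":0.1,"y":-1,"z":0,"yaw":0}]'
python3 to.py 0.569 -0.315 0.046 -169.2
python3 - <<'E'
from plant import r
from h import *
im,d=r.capture("side");ci=r.camera_info("side");np.savez("side3.npz",im=im,d=d,**ci)
cv2.imwrite("pics/tray.png",cv2.resize(im[170:245,180:290],None,fx=6,fy=6,interpolation=cv2.INTER_CUBIC)[:,:,::-1])
E
```

```text
time_s: 7.22
tcp_pos: [0.6072, -0.0048, 0.1654]
eef_rot: [179.3, -1.1, 179.1]
contact_force: [0.0, 0.3, -3.0]
gripper_width: 0.0335
time_s: 7.63
tcp_pos: [0.5942, -0.1366, 0.1654]
eef_rot: [179.2, -1.0, 179.0]
contact_force: [1.4, 0.2, -2.4]
gripper_width: 0.0337
t 7.63 p [ 0.5942 -0.1366  0.1654] e [179.22  -0.97 179.02] F [ 1.4  0.2 -2.4] g 0.0337 j6 -95 | UNITS xyz [ 0.8  -7.22  4.69] yaw -2.95
```

View pics/tray.png

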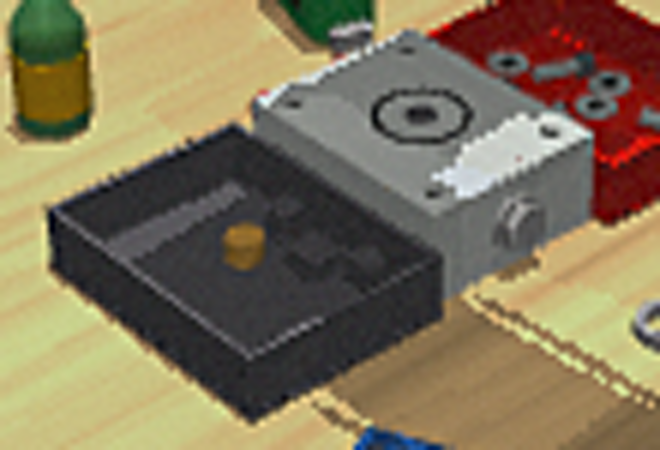

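All four are in the dark tray: the brass one at (243,245) and dark ones at (288,203), (308,258) and (368,262). Nothing is left on the face. Now I'll lay the brush back where it came from.

```bash
python3 -m inch '[{"x":0.1,"y":-0.95,"z":0,"yaw":-0.5},{"x":0.1,"y":-0.95,"z":0,"yaw":-0.5},{"x":0.1,"y":-0.95,"z":0.1,"yaw":-0.5},{"x":0,"y":-0.95,"z":0.3,"yaw":-0.5},{"x":0,"y":-0.95,"z":0.5,"yaw":-0.5}]'
python3 -m inch '[{"x":0,"y":-0.95,"z":0.5,"yaw":-0.4},{"x":0,"y":-0.8,"z":0.6,"yaw":0},{"x":0,"y":-0.3,"z":0.6,"yaw":0}]'
python3 to.py 0.569 -0.315 0.046 -169.2
```

```text
time_s: 8.1
tcp_pos: [0.5904, -0.2642, 0.1439]
eef_rot: [179.2, -0.6, -170.8]
contact_force: [0.4, 0.4, -1.8]
gripper_width: 0.0335
time_s: 8.35
tcp_pos: [0.5986, -0.3206, 0.1002]
eef_rot: [179.2, -0.5, -169.2]
contact_force: [-0.5, 0.7, -2.4]
gripper_width: 0.0336
t 8.35 p [ 0.5986 -0.3206  0.1002] e [ 179.22   -0.49 -169.21] F [-0.5  0.7 -2.4] g 0.0336 j6 -67 | UNITS xyz [1.1  0.41 2.18] yaw -0.0
```

```bash
python3 -m inch '[{"x":0.5,"y":0.2,"z":0.5,"yaw":0},{"x":0.4,"y":0.1,"z":0.6,"yaw":0},{"x":0.1,"y":0,"z":0.6,"yaw":0},{"x":0,"y":0,"z":0.15,"yaw":0},{"x":0,"y":0,"z":0,"yaw":0}]'
python3 to.py 0.569 -0.315 0.046 -169.2
```

```text
time_s: 8.77
tcp_pos: [0.5677, -0.3217, 0.0474]
eef_rot: [179.1, -0.8, -169.7]
contact_force: [0.9, 2.3, 4.7]
gripper_width: 0.034
t 8.77 p [ 0.5677 -0.3217  0.0474] e [ 179.06   -0.82 -169.66] F [0.9 2.3 4.7] g 0.0340 j6 -66 | UNITS xyz [-0.1   0.25  0.06] yaw -0.12
```

It's down on the bench. I'll release and lift off.

```bash
python3 -m inch '[{"x":0,"y":0,"z":0,"yaw":0},{"x":0,"y":0,"z":0,"yaw":0},{"x":0,"y":0,"z":0,"yaw":0},{"x":0,"y":0,"z":0,"yaw":0},{"x":0,"y":0,"z":0,"yaw":0}]' 1
python3 -m inch '[{"x":0,"y":0,"z":-0.4,"yaw":0},{"x":0,"y":0,"z":-0.8,"yaw":0},{"x":0,"y":0,"z":-1,"yaw":0},{"x":0,"y":0,"z":-1,"yaw":0},{"x":0,"y":0,"z":-1,"yaw":0}]'
python3 -m inch '[{"x":0,"y":0,"z":-1,"yaw":0},{"x":0,"y":0,"z":-1,"yaw":0},{"x":0,"y":0.3,"z":-1,"yaw":0},{"x":0,"y":0.8,"z":-0.3,"yaw":0},{"x":0,"y":1,"z":0,"yaw":0}]'
python3 to.py 0.471 0.357 0.23 -161.4
```

```text
time_s: 9.18
tcp_pos: [0.5713, -0.3226, 0.052]
eef_rot: [179.3, -0.5, -169.6]
contact_force: [-0.1, 0.7, 0.7]
gripper_width: 0.0615
time_s: 9.6
tcp_pos: [0.5699, -0.3225, 0.1586]
eef_rot: [179.0, -1.0, -169.6]
contact_force: [0.5, -0.6, -1.1]
gripper_width: 0.0868
time_s: 10.02
tcp_pos: [0.5638, -0.2753, 0.2584]
eef_rot: [179.5, -0.3, -169.7]
contact_force: [0.6, 0.5, -0.0]
gripper_width: 0.0875
t 10.02 p [ 0.5638 -0.2753  0.2584] e [ 179.52   -0.33 -169.71] F [ 0.6  0.5 -0. ] g 0.0875 j6 -71 | UNITS xyz [-0.87 25.54  1.35] yaw -2.08
```

```bash
python3 -m inch '[{"x":0,"y":1,"z":0,"yaw":0},{"x":0,"y":1,"z":0,"yaw":0},{"x":0,"y":1,"z":0,"yaw":0},{"x":0,"y":1,"z":0,"yaw":0},{"x":0,"y":1,"z":0,"yaw":0}]'
python3 -m inch '[{"x":0,"y":1,"z":0,"yaw":0},{"x":0,"y":1,"z":0,"yaw":0},{"x":0,"y":1,"z":0,"yaw":0},{"x":0,"y":1,"z":0,"yaw":0},{"x":0,"y":0.6,"z":0,"yaw":0}]'
python3 -m inch '[{"x":0,"y":0,"z":0,"yaw":0},{"x":0,"y":0,"z":0,"yaw":0}]'
python3 to.py 0.471 0.357 0.24 -161.4
python3 - <<'E'
from plant import r
from h import *
ci=r.camera_info("wrist"); im,d=r.capture("wrist"); np.savez("wrist3.npz",im=im,d=d,**ci); cv2.imwrite("pics/wrist3.png",im[:,:,::-1])
E
```

```text
time_s: 10.43
tcp_pos: [0.5406, -0.1484, 0.2681]
eef_rot: [179.7, 0.3, -169.8]
contact_force: [0.8, 0.3, -0.1]
gripper_width: 0.0877
time_s: 10.85
tcp_pos: [0.5178, -0.029, 0.2756]
eef_rot: [179.7, 0.7, -169.7]
contact_force: [-0.1, -0.0, 0.3]
gripper_width: 0.0875
time_s: 11.02
tcp_pos: [0.5173, -0.0262, 0.2784]
eef_rot: [179.7, 0.9, -169.5]
contact_force: [-0.2, 0.4, -0.6]
gripper_width: 0.0875
t 11.02 p [ 0.5173 -0.0262  0.2784] e [ 179.71    0.95 -169.5 ] F [-0.2  0.4 -0.6] g 0.0875 j6 -98 | UNITS xyz [-0.95 15.4   1.63] yaw -2.02
```

View pics/wrist3.png

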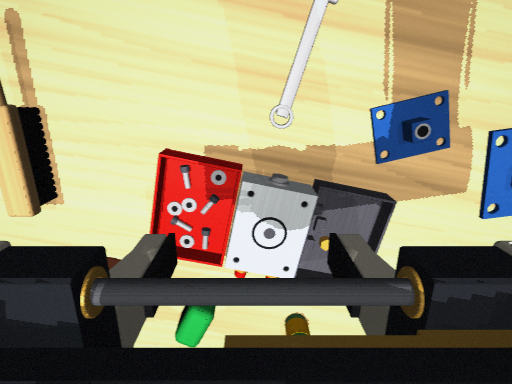

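All four thread mouths show at about (251,194), (307,206), (237,261) and (286,269), and the O-ring at (269,233). The brush stands at (20,160) and the brass stub is in the dark tray at (326,243). Now I'll measure the block from these and move on toward the cover.

```bash
python3 - <<'E'
from h import *
im,d,K,T=load("wrist3.npz"); g=cv2.cvtColor(im,cv2.COLOR_RGB2GRAY).astype(float)
C=[]
for u,v in [(251,194),(307,206),(286,269),(237,261)]:
    w=np.clip(110-g[v-6:v+7,u-6:u+7],0,None); yy,xx=np.mgrid[v-6:v+7,u-6:u+7]; C.append([(w*xx).sum()/w.sum(),(w*yy).sum()/w.sum()]); 
X=ray(C,.05,K,T); print(np.round(C,1)); print(np.round(X*1000,1), 'centre',X.mean(0))
print('sides',[np.round(np.linalg.norm(X[i]-X[(i+1)%4])*1000,1) for i in range(4)])
dx=(X[3]-X[0])+(X[2]-X[1]);print('dir',np.degrees(np.arctan2(dx[1],dx[0])))
P=pts(d,K,T)
print('depth z',[P[int(v),int(u)+8,2].round(4) for u,v in C])
E
python3 -m inch '[{"x":-0.1,"y":1,"z":0.1,"yaw":-0.4},{"x":-0.1,"y":1,"z":0.1,"yaw":-0.4},{"x":-0.1,"y":1,"z":0.1,"yaw":-0.4},{"x":-0.1,"y":1,"z":0.1,"yaw":-0.4},{"x":-0.1,"y":1,"z":0.1,"yaw":-0.4}]'
python3 -m inch '[{"x":-0.1,"y":1,"z":0.1,"yaw":0},{"x":-0.1,"y":1,"z":0.1,"yaw":0},{"x":-0.1,"y":1,"z":0.1,"yaw":0},{"x":-0.1,"y":1,"z":0.1,"yaw":0},{"x":-0.1,"y":1,"z":0.1,"yaw":0}]'
python3 to.py 0.471 0.357 0.24 -161.4
```

```text
[[250.5 193.2]
 [304.  203.8]
 [285.7 268.2]
 [235.9 259.3]]
[[559.9 -18.5  50. ]
 [561.8  53.6  50. ]
 [661.9  51.2  50. ]
 [660.2 -20.8  50. ]] centre [0.61094233 0.01636479 0.05      ]
sides [np.float64(72.1), np.float64(100.1), np.float64(72.0), np.float64(100.3)]
dir -1.327802546338243
depth z [np.float64(0.0519), np.float64(0.0512), np.float64(0.0515), np.float64(0.0518)]
time_s: 11.48
tcp_pos: [0.5019, 0.0945, 0.2688]
eef_rot: [179.9, 1.2, -161.8]
contact_force: [-0.1, 0.3, -0.4]
gripper_width: 0.0878
time_s: 11.9
tcp_pos: [0.476, 0.2182, 0.2578]
eef_rot: [180.0, 1.2, -162.1]
contact_force: [1.2, -0.2, -0.9]
gripper_width: 0.0874
t 11.90 p [0.476  0.2182 0.2578] e [ 179.98    1.24 -162.11] F [ 1.2 -0.2 -0.9] g 0.0874 j6 -119 | UNITS xyz [-1.5   5.34  0.75] yaw -0.18
```

```bash
python3 -m inch '[{"x":-0.2,"y":0.9,"z":0.15,"yaw":-0.15},{"x":-0.2,"y":0.9,"z":0.15,"yaw":0},{"x":-0.2,"y":0.9,"z":0.15,"yaw":0},{"x":-0.2,"y":0.9,"z":0.1,"yaw":0},{"x":-0.2,"y":0.7,"z":0.1,"yaw":0}]'
python3 -m inch '[{"x":-0.2,"y":0.3,"z":0.1,"yaw":0},{"x":0,"y":0,"z":0,"yaw":0}]'
python3 to.py 0.471 0.357 0.24 -161.4
python3 - <<'E'
from plant import r
from h import *
ci=r.camera_info("wrist"); im,d=r.capture("wrist"); np.savez("wrist4.npz",im=im,d=d,**ci); cv2.imwrite("pics/wrist4.png",im[:,:,::-1])
K,T=ci['mtx'],ci['pose'];P=pts(d,K,T);H,S,V=cv2.split(cv2.cvtColor(im,cv2.COLOR_RGB2HSV))
m=(H>100)&(H<125)&(S>120)&(d>0)
for b in blobs(m,300):
    p=P[b]; vv,uu=np.nonzero(b); print((int(uu.mean()),int(vv.mean())),b.sum(),rect(p[:,:2]),'top',rect(p[p[:,2]>.038][:,:2]) if (p[:,2]>.038).any() else '',np.percentile(p[:,2],[5,50,99]).round(3))
    f=cv2.morphologyEx(b.astype(np.uint8),cv2.MORPH_CLOSE,np.ones((3,3)))
    cs,_=cv2.findContours(b.astype(np.uint8),cv2.RETR_CCOMP,cv2.CHAIN_APPROX_NONE)
    for c in cs:
        a=cv2.contourArea(c)
        if 40<a<1200: mm=cv2.moments(c);uv=[mm['m10']/mm['m00'],mm['m01']/mm['m00']];print(' contour',round(a),np.round(uv,1),np.round(ray(uv,.008,K,T)[0]*1000,1),np.round(ray(uv,.044,K,T)[0]*1000,1))
E
```

```text
time_s: 12.32
tcp_pos: [0.4683, 0.3305, 0.2431]
eef_rot: [-180.0, 1.3, -161.7]
contact_force: [0.8, -1.0, 1.2]
gripper_width: 0.0874
time_s: 12.48
tcp_pos: [0.4718, 0.3416, 0.2397]
eef_rot: [-179.9, 1.3, -161.7]
contact_force: [0.5, -0.8, -0.5]
gripper_width: 0.0878
t 12.48 p [0.4718 0.3416 0.2397] e [-179.95    1.28 -161.69] F [ 0.5 -0.8 -0.5] g 0.0878 j6 -128 | UNITS xyz [-0.16  0.6  -0.01] yaw -0.07
(131, 92) 5159 (array([443.7, 180.8]), array([ 76.7, 101. ]), 24.1) top  [0.006 0.007 0.036]
 contour 83 [105.6 121.5] [483.6 158.8   8. ] [474.6 173.6  44. ]
 contour 100 [167.6 115. ] [452.5 228.4   8. ] [446.5 236.6  44. ]
 contour 322 [120.6  95.2] [447.6 170.7   8. ] [442.  184.4  44. ]
 contour 98 [93.3 73.1] [433.4 136.4   8. ] [429.2 153.4  44. ]
 contour 110 [158.5  65.9] [402.3 206.1   8. ] [401.  216.4  44. ]
(263, 160) 6904 (array([473.5, 358.1]), array([128.8,  98.8]), 18.4) top (array([473.2, 357.6]), array([33.7, 33.8]), 18.2) [0.008 0.009 0.046]
 contour 114 [290.3 200.3] [508.8 407.4   8. ] [497.4 398.5  44. ]
 contour 112 [236.3 200.3] [531.2 339.6   8. ] [517.7 337.2  44. ]
 contour 426 [264.9 172.1] [482.8 362.9   8. ] [473.9 358.3  44. ]
 contour 162 [293.6 123.8] [414.5 376.1   8. ] [412.1 370.3  44. ]
 contour 164 [234.8 123.9] [437.1 308.3   8. ] [432.5 308.9  44. ]
```

View pics/wrist4.png

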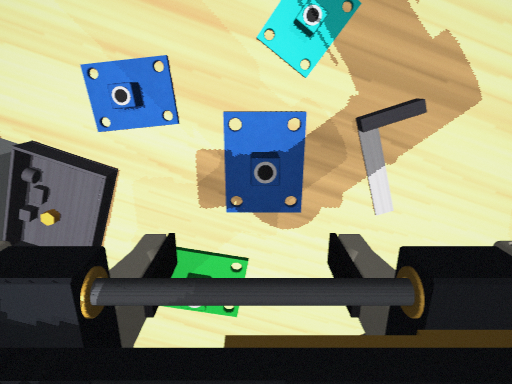

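The larger blue cover is at (264,160): 128.8 x 98.8 mm, boss 33.7 mm square, centre (0.473,0.358), yaw 18.4°. The hole spacing fits 100 x 72. The four stubs are also visible in the dark tray at (30,175), (38,195), (28,213) and (48,217). I'll descend on the boss.

```bash
python3 -m inch '[{"x":-0.15,"y":0.35,"z":0.7,"yaw":0},{"x":-0.1,"y":0.3,"z":0.9,"yaw":0},{"x":0,"y":0,"z":0.9,"yaw":0},{"x":0,"y":0,"z":0.9,"yaw":0},{"x":0,"y":0,"z":0.9,"yaw":0}]'
python3 to.py 0.4733 0.358 0.026 -161.6
```

```text
time_s: 12.95
tcp_pos: [0.4805, 0.3578, 0.1366]
eef_rot: [179.7, 1.9, -161.9]
contact_force: [-0.2, 0.7, -0.2]
gripper_width: 0.0871
t 12.95 p [0.4805 0.3578 0.1366] e [ 179.73    1.91 -161.91] F [-0.2  0.7 -0.2] g 0.0871 j6 -129 | UNITS xyz [0.42 0.08 4.41] yaw -0.08
```

```bash
python3 -m inch '[{"x":0.15,"y":0.03,"z":0.8,"yaw":-0.08},{"x":0.15,"y":0.03,"z":0.8,"yaw":0},{"x":0.1,"y":0,"z":0.8,"yaw":0},{"x":0,"y":0,"z":0.5,"yaw":0},{"x":0,"y":0,"z":0.3,"yaw":0}]'
python3 to.py 0.4733 0.358 0.026 -161.6
```

```text
time_s: 13.37
tcp_pos: [0.4742, 0.3496, 0.0513]
eef_rot: [179.9, 1.8, -161.9]
contact_force: [0.3, 0.1, 0.6]
gripper_width: 0.0877
t 13.37 p [0.4742 0.3496 0.0513] e [ 179.87    1.75 -161.92] F [0.3 0.1 0.6] g 0.0877 j6 -129 | UNITS xyz [-0.04  0.33  1.01] yaw -0.08
```

```bash
python3 -m inch '[{"x":0,"y":0.2,"z":0.4,"yaw":-0.08},{"x":0,"y":0.15,"z":0.3,"yaw":0},{"x":0,"y":0,"z":0.15,"yaw":0},{"x":0,"y":0,"z":0,"yaw":0},{"x":0,"y":0,"z":0,"yaw":0}]'
python3 to.py 0.4733 0.358 0.026 -161.6
```

```text
time_s: 13.78
tcp_pos: [0.4734, 0.3572, 0.0285]
eef_rot: [179.9, 1.7, -161.7]
contact_force: [-0.8, -0.4, 0.7]
gripper_width: 0.0877
t 13.78 p [0.4734 0.3572 0.0285] e [ 179.91    1.75 -161.7 ] F [-0.8 -0.4  0.7] g 0.0877 j6 -130 | UNITS xyz [-0.    0.03  0.1 ] yaw -0.02
```

```bash
python3 -m inch '[{"x":0,"y":0.03,"z":0.15,"yaw":0},{"x":0,"y":0,"z":0,"yaw":0},{"x":0,"y":0,"z":0,"yaw":0},{"x":0,"y":0,"z":0,"yaw":0},{"x":0,"y":0,"z":0,"yaw":0}]' -1 50
python3 -m inch '[{"x":0,"y":0,"z":0,"yaw":0},{"x":0,"y":0,"z":0,"yaw":0},{"x":0,"y":0,"z":0,"yaw":0},{"x":0,"y":0,"z":0,"yaw":0}]'
python3 to.py 0.4733 0.358 0.1 -161.6
```

```text
time_s: 14.2
tcp_pos: [0.4741, 0.3594, 0.0266]
eef_rot: [179.8, 1.9, -161.7]
contact_force: [-0.6, 0.0, 1.2]
gripper_width: 0.0596
time_s: 14.53
tcp_pos: [0.4743, 0.3594, 0.0273]
eef_rot: [179.8, 2.0, -161.7]
contact_force: [-0.7, -0.1, -0.3]
gripper_width: 0.0335
t 14.53 p [0.4743 0.3594 0.0273] e [ 179.77    1.96 -161.65] F [-0.7 -0.1 -0.3] g 0.0335 j6 -130 | UNITS xyz [-0.05 -0.03 -2.91] yaw -0.01
```

```bash
python3 -m inch '[{"x":0,"y":0,"z":-0.5,"yaw":0},{"x":0,"y":0,"z":-0.9,"yaw":0},{"x":0,"y":0,"z":-0.9,"yaw":0},{"x":0,"y":0,"z":-1,"yaw":0},{"x":0,"y":0,"z":-1,"yaw":0}]'
python3 -m inch '[{"x":0,"y":0,"z":-0.9,"yaw":0},{"x":-0.2,"y":-0.3,"z":-0.5,"yaw":0},{"x":-0.4,"y":-0.8,"z":-0.2,"yaw":0.4},{"x":-0.4,"y":-0.9,"z":0,"yaw":0.5},{"x":-0.4,"y":-0.9,"z":0,"yaw":0.5}]'
python3 to.py 0.612 0.0175 0.15 178.67
```

```text
time_s: 14.95
tcp_pos: [0.4657, 0.3518, 0.128]
eef_rot: [-179.6, 0.9, -161.8]
contact_force: [0.8, 1.0, -4.3]
gripper_width: 0.034
time_s: 15.37
tcp_pos: [0.5177, 0.2942, 0.1746]
eef_rot: [-180.0, 1.0, -167.3]
contact_force: [0.4, 1.1, -5.3]
gripper_width: 0.0338
t 15.37 p [0.5177 0.2942 0.1746] e [-179.98    1.02 -167.27] F [ 0.4  1.1 -5.3] g 0.0338 j6 -126 | UNITS xyz [ -1.23 -11.63   1.01] yaw 3.51
```

```bash
python3 -m inch '[{"x":-0.1,"y":-1,"z":0,"yaw":0.5},{"x":-0.1,"y":-1,"z":0,"yaw":0.5},{"x":-0.2,"y":-1,"z":0,"yaw":0.5},{"x":-0.2,"y":-1,"z":0,"yaw":0.5},{"x":-0.2,"y":-1,"z":0,"yaw":0.5}]'
python3 -m inch '[{"x":-0.1,"y":-1,"z":0,"yaw":0.4},{"x":-0.1,"y":-1,"z":0,"yaw":0.3},{"x":0,"y":-1,"z":0,"yaw":0.2},{"x":0,"y":-0.9,"z":0,"yaw":0},{"x":0,"y":-0.6,"z":0,"yaw":0}]'
python3 to.py 0.612 0.0175 0.15 178.67
```

```text
time_s: 15.78
tcp_pos: [0.5553, 0.1679, 0.1707]
eef_rot: [179.9, 0.6, -177.8]
contact_force: [1.0, -0.2, -4.3]
gripper_width: 0.0339
time_s: 16.2
tcp_pos: [0.5566, 0.0474, 0.1655]
eef_rot: [-180.0, 0.0, 178.1]
contact_force: [1.0, 1.2, -4.6]
gripper_width: 0.0339
t 16.20 p [0.5566 0.0474 0.1655] e [-1.7998e+02  5.0000e-02  1.7807e+02] F [ 1.   1.2 -4.6] g 0.0339 j6 -117 | UNITS xyz [-2.26 -1.12  0.62] yaw -0.15
```

```bash
python3 -m inch '[{"x":-0.5,"y":-0.25,"z":0.1,"yaw":-0.1},{"x":-0.6,"y":-0.3,"z":0.1,"yaw":0},{"x":-0.6,"y":-0.3,"z":0.1,"yaw":0},{"x":-0.4,"y":-0.1,"z":0.1,"yaw":0},{"x":0,"y":0,"z":0,"yaw":0}]'
python3 to.py 0.612 0.0175 0.13 178.67
cat > cov.py <<'E'
from plant import r
from h import *
from scipy.spatial.transform import Rotation as R
import sys
ci=r.camera_info("wrist"); s=r.get_state(); im,d=r.capture("wrist"); np.savez(sys.argv[1]+".npz",im=im,d=d,**ci); cv2.imwrite("pics/"+sys.argv[1]+".png",im[:,:,::-1])
K,T=ci['mtx'],ci['pose'];P=pts(d,K,T);Rm=R.from_euler('xyz',s['eef_rot'],degrees=True).as_matrix();H,S,V=cv2.split(cv2.cvtColor(im,cv2.COLOR_RGB2HSV))
Q=(P-s['tcp_pos'])@Rm
m=(H>100)&(H<125)&(S>100)&(d>0)&(abs(Q[...,2])<.06)&(np.hypot(Q[...,0],Q[...,1])<.1)
pl=m&(Q[...,2]>.005)&(Q[...,2]<.04)
for F,n in((Q,'tool'),(P,'world')):
    p=F[pl]; c=np.linalg.lstsq(np.c_[p[:,:2],np.ones(len(p))],p[:,2],rcond=None)[0]; print(n,'plate top slopes deg',np.degrees(c[:2]).round(2),'z at tcp',(c[2]+(c[:2]@s['tcp_pos'][:2] if n=='world' else 0)).round(4),'median',np.median(p,0).round(4),rect(p[:,:2]))
zt=np.median(P[pl][:,2])
cs,_=cv2.findContours(pl.astype(np.uint8),cv2.RETR_CCOMP,cv2.CHAIN_APPROX_NONE)
for c in cs:
    a=cv2.contourArea(c)
    if 60<a<1500: mm=cv2.moments(c);uv=[mm['m10']/mm['m00'],mm['m01']/mm['m00']];w=ray(uv,zt,K,T)[0];print('hole',round(a),np.round(uv,1),'world',np.round(w*1000,1),'tool',np.round((w-s['tcp_pos'])@Rm*1000,1))
E
python3 cov.py wrist5
```

```text
time_s: 16.62
tcp_pos: [0.6049, 0.0159, 0.1511]
eef_rot: [-180.0, -0.5, 178.1]
contact_force: [0.5, -0.3, -5.1]
gripper_width: 0.0338
t 16.62 p [0.6049 0.0159 0.1511] e [-179.96   -0.47  178.11] F [ 0.5 -0.3 -5.1] g 0.0338 j6 -112 | UNITS xyz [-0.29  0.07  0.84] yaw -0.14
tool plate top slopes deg [-1.5   0.14] z at tcp 0.0177 median [0.0359 0.0006 0.0168] (array([2.1, 0.3]), array([131. , 100.6]), 0.0)
world plate top slopes deg [-1.97 -0.12] z at tcp 0.1334 median [0.5689 0.0175 0.1346] (array([602.6,  16.3]), array([100.6, 130.9]), 88.1)
hole 1244 [251.5 314.4] world [657.5  14.5 134.6] tool [-52.8   0.3  16.1]
hole 574 [315.9 152.5] world [552.7  53.1 134.6] tool [53.3 35.4 16.9]
hole 598 [187.1 152.6] world [550.4 -17.1 134.6] tool [ 53.2 -34.8  17. ]
```

View pics/wrist5.png

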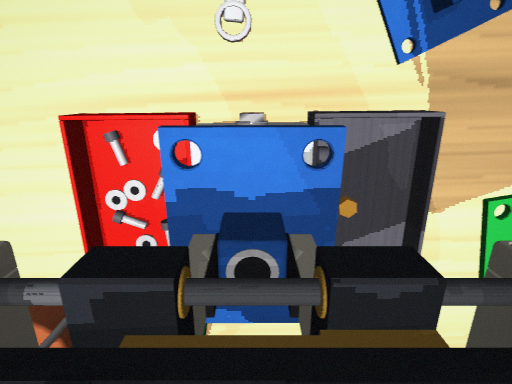

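The view shows the cover held over the block between the trays, with holes at (187,153) and (316,153). In the tool frame the plate leans about 1.5° and in the world about 2° (base side high). I'll see how the lean responds to motion at this safe height.

```bash
cat > st.py <<'E'
from plant import r
s=r.get_state();print('t %.2f'%s['time_s'],s['tcp_pos'].round(4),s['eef_rot'].round(2),s['joints'].round(1))
E
python3 st.py
python3 -m inch '[{"x":0.8,"y":0,"z":0,"yaw":0},{"x":0.8,"y":0,"z":0,"yaw":0},{"x":0.8,"y":0,"z":0,"yaw":0}]' >/dev/null; python3 st.py
python3 -m inch '[{"x":0,"y":0,"z":0,"yaw":0},{"x":0,"y":0,"z":0,"yaw":0},{"x":0,"y":0,"z":0,"yaw":0}]' >/dev/null; python3 st.py
python3 -m inch '[{"x":-0.3,"y":0,"z":0,"yaw":0},{"x":-0.3,"y":0,"z":0,"yaw":0},{"x":-0.3,"y":0,"z":0,"yaw":0},{"x":-0.3,"y":0,"z":0,"yaw":0},{"x":-0.3,"y":0,"z":0,"yaw":0}]' >/dev/null; python3 st.py
python3 -m inch '[{"x":-0.3,"y":0,"z":0,"yaw":0},{"x":-0.3,"y":0,"z":0,"yaw":0},{"x":-0.3,"y":0,"z":0,"yaw":0},{"x":0,"y":0,"z":0,"yaw":0},{"x":0,"y":0,"z":0,"yaw":0}]' >/dev/null; python3 st.py
```

```text
t 16.67 [0.6039 0.0161 0.1511] [-179.95   -0.52  178.11] [  19.9   18.2  -14.7   -0.2  -57.6 -111.7]
t 16.92 [0.5434 0.0188 0.149 ] [-179.89   -0.69  178.02] [  22.5   13.1  -22.3   -0.2  -55.3 -114.4]
t 17.17 [0.5371 0.0199 0.1489] [-179.93   -0.88  178.09] [  22.8   12.6  -22.9   -0.4  -55.4 -114.5]
t 17.58 [0.5788 0.0195 0.1487] [-179.97   -0.81  178.17] [  21.1   16.3  -17.8   -0.3  -56.7 -112.7]
t 18.00 [0.6067 0.0181 0.1464] [-179.9    -0.9   178.07] [  20.    18.9  -14.3   -0.3  -57.7 -111.7]
```

```bash
Z='{"x":0,"y":0,"z":0,"yaw":0}'
python3 -m inch '[{"x":0,"y":0,"z":-0.3,"yaw":0},{"x":0,"y":0,"z":-0.3,"yaw":0},{"x":0,"y":0,"z":-0.3,"yaw":0},{"x":0,"y":0,"z":-0.3,"yaw":0},{"x":0,"y":0,"z":-0.3,"yaw":0}]' >/dev/null; python3 st.py
python3 -m inch '[{"x":0,"y":0,"z":-0.3,"yaw":0},{"x":0,"y":0,"z":-0.3,"yaw":0},{"x":0,"y":0,"z":-0.3,"yaw":0},{"x":0,"y":0,"z":-0.3,"yaw":0},{"x":0,"y":0,"z":-0.3,"yaw":0}]' >/dev/null; python3 st.py
python3 -m inch '[{"x":0,"y":0,"z":1,"yaw":0},{"x":0,"y":0,"z":1,"yaw":0},{"x":0,"y":0,"z":0.5,"yaw":0}]' >/dev/null; python3 st.py
python3 -m inch '[{"x":0,"y":0,"z":0,"yaw":0},{"x":0,"y":0,"z":0,"yaw":0},{"x":0,"y":0,"z":0,"yaw":0}]' >/dev/null; python3 st.py
python3 -m inch '[{"x":0,"y":1,"z":0,"yaw":0},{"x":0,"y":1,"z":0,"yaw":0},{"x":0,"y":1,"z":0,"yaw":0}]' >/dev/null; python3 st.py
python3 -m inch '[{"x":0,"y":-0.4,"z":0,"yaw":0},{"x":0,"y":-0.4,"z":0,"yaw":0},{"x":0,"y":-0.4,"z":0,"yaw":0},{"x":0,"y":-0.4,"z":0,"yaw":0},{"x":0,"y":-0.4,"z":0,"yaw":0}]' >/dev/null; python3 st.py
```

```text
t 18.42 [0.6053 0.0179 0.1861] [-179.86   -1.09  178.06] [  20.    16.9  -11.5   -0.3  -62.7 -111.8]
t 18.83 [0.606  0.0182 0.2301] [-179.94   -0.9   178.1 ] [  20.    15.    -8.2   -0.3  -67.7 -111.8]
t 19.08 [0.6097 0.0189 0.1747] [ 1.7988e+02 -1.2000e-01  1.7815e+02] [  20.    17.2  -12.7   -0.2  -60.2 -111.8]
t 19.33 [0.6084 0.0186 0.1731] [179.97  -0.4  178.13] [  20.    17.4  -12.7   -0.2  -60.3 -111.8]
t 19.58 [0.6122 0.0914 0.1768] [179.98  -0.23 177.82] [ 2.650e+01  1.800e+01 -1.130e+01 -1.000e-01 -6.090e+01 -1.186e+02]
t 20.00 [0.6134 0.0452 0.1818] [179.8    0.19 178.23] [ 2.23e+01  1.72e+01 -1.18e+01 -1.00e-01 -6.08e+01 -1.14e+02]
```

Fast descents add positive pitch while slow rises leave it alone, so a couple of such cycles should level the plate.

```bash
python3 -m inch '[{"x":0,"y":-0.3,"z":-0.4,"yaw":0},{"x":0,"y":-0.3,"z":-0.4,"yaw":0},{"x":0,"y":-0.2,"z":-0.4,"yaw":0},{"x":0,"y":-0.2,"z":-0.4,"yaw":0},{"x":0,"y":0,"z":-0.4,"yaw":0}]' >/dev/null; python3 st.py
python3 -m inch '[{"x":0,"y":0,"z":1,"yaw":0},{"x":0,"y":0,"z":1,"yaw":0},{"x":0,"y":0,"z":0.5,"yaw":0},{"x":0,"y":0,"z":0,"yaw":0},{"x":0,"y":0,"z":0,"yaw":0}]' >/dev/null; python3 st.py
python3 -m inch '[{"x":0,"y":0,"z":-0.3,"yaw":0},{"x":0,"y":0,"z":-0.4,"yaw":0},{"x":0,"y":0,"z":-0.4,"yaw":0},{"x":0,"y":0,"z":-0.4,"yaw":0},{"x":0,"y":0,"z":-0.4,"yaw":0}]' >/dev/null; python3 st.py
python3 -m inch '[{"x":0,"y":0,"z":1,"yaw":0},{"x":0,"y":0,"z":1,"yaw":0},{"x":0,"y":0,"z":0,"yaw":0},{"x":0,"y":0,"z":0,"yaw":0}]' >/dev/null; python3 st.py
```

```text
t 20.42 [0.6109 0.0117 0.2355] [1.7987e+02 3.0000e-02 1.7787e+02] [ 1.930e+01  1.460e+01 -7.900e+00 -1.000e-01 -6.730e+01 -1.114e+02]
t 20.83 [0.6161 0.012  0.1825] [179.66   0.9  177.84] [  19.3   16.8  -12.2    0.   -60.  -111.4]
t 21.25 [0.6162 0.0123 0.2378] [179.65   1.04 177.9 ] [ 1.930e+01  1.440e+01 -8.000e+00  1.000e-01 -6.650e+01 -1.114e+02]
t 21.58 [0.6222 0.0133 0.199 ] [179.44   1.96 177.97] [  19.3   16.   -11.2    0.2  -60.8 -111.4]
```

```bash
python3 to.py 0.613 0.0162 0.092 178.67
python3 -m inch '[{"x":0.08,"y":0.05,"z":0.4,"yaw":-0.05},{"x":0.08,"y":0.05,"z":0.4,"yaw":-0.05},{"x":0.08,"y":0,"z":0.4,"yaw":-0.05},{"x":0.08,"y":0,"z":0.4,"yaw":0},{"x":0,"y":0,"z":0.4,"yaw":0}]' >/dev/null; 
python3 to.py 0.613 0.0162 0.092 178.67; python3 cov.py wrist6
```

```text
t 21.58 p [0.6222 0.0133 0.199 ] e [179.44   1.96 177.97] F [ 0.2  0.4 -2.8] g 0.0335 j6 -111 | UNITS xyz [0.52 0.06 4.27] yaw -0.18
t 22.00 p [0.6184 0.0174 0.1518] e [179.36   2.46 178.68] F [-0.1  0.2 -4. ] g 0.0335 j6 -111 | UNITS xyz [ 0.32 -0.08  2.38] yaw 0.0
tool plate top slopes deg [-1.49  0.13] z at tcp 0.0177 median [0.0359 0.0006 0.0169] (array([1.8, 0.5]), array([100.4, 131.4]), 89.9)
world plate top slopes deg [0.97 0.49] z at tcp 0.134 median [0.5832 0.0187 0.1335] (array([617.5,  18.1]), array([100.4, 131.4]), 88.8)
hole 1243 [251.5 314.4] world [675.9  16.6 133.5] tool [-56.7   0.3  20.8]
hole 566 [315.8 152.5] world [566.6  54.1 133.5] tool [53.3 35.3 16.4]
hole 593 [187.1 152.6] world [564.9 -15.7 133.5] tool [ 53.4 -34.5  15.6]
```

```bash
python3 -m inch '[{"x":0.06,"y":-0.02,"z":0.2,"yaw":0},{"x":0.06,"y":-0.02,"z":0.2,"yaw":0},{"x":0.06,"y":-0.02,"z":0.2,"yaw":0},{"x":0.06,"y":0,"z":0.2,"yaw":0},{"x":0.06,"y":0,"z":0.2,"yaw":0}]' >/dev/null; python3 to.py 0.613 0.0162 0.092 178.67;
python3 -m inch '[{"x":0,"y":0,"z":0.2,"yaw":0},{"x":0,"y":0,"z":0.2,"yaw":0},{"x":0,"y":0,"z":0.2,"yaw":0},{"x":0,"y":0,"z":0.1,"yaw":0},{"x":0,"y":0,"z":0,"yaw":0}]' >/dev/null; python3 to.py 0.613 0.0162 0.092 178.67
```

```text
t 22.47 p [0.6105 0.0159 0.1209] e [179.44   2.22 178.67] F [-0.4 -0.1 -3.8] g 0.0338 j6 -112 | UNITS xyz [-0.05  0.    1.16] yaw -0.0
t 22.88 p [0.6107 0.0159 0.1006] e [179.46   2.17 178.66] F [ 0.1 -0.2 -4.6] g 0.0337 j6 -112 | UNITS xyz [-0.08  0.01  0.35] yaw -0.0
```

```bash
python3 -m inch '[{"x":-0.04,"y":0,"z":0.12,"yaw":0},{"x":-0.04,"y":0,"z":0.12,"yaw":0},{"x":-0.02,"y":0,"z":0.12,"yaw":0},{"x":0,"y":0,"z":0.05,"yaw":0},{"x":0,"y":0,"z":0,"yaw":0}]' >/dev/null; python3 to.py 0.613 0.0162 0.092 178.67; python3 cov.py wrist7
python3 - <<'E'
from plant import r
from h import *
for n,s in(("scene",np.s_[165:235,210:310]),("side",np.s_[160:250,180:300])):
    im,d=r.capture(n);ci=r.camera_info(n);np.savez(n+"7.npz",im=im,d=d,**ci); cv2.imwrite(f"pics/{n}7.png",cv2.resize(im[s],None,fx=6,fy=6,interpolation=cv2.INTER_CUBIC)[:,:,::-1])
    K,T=ci['mtx'],ci['pose'];P=pts(d,K,T);H,S,V=cv2.split(cv2.cvtColor(im,cv2.COLOR_RGB2HSV))
    m=(H>100)&(H<125)&(S>110)&(d>0)&(P[...,2]>.06)&(P[...,2]<.082)&(abs(P[...,0]-.61)<.09)&(abs(P[...,1]-.016)<.08)
    p=P[m]; c=np.linalg.lstsq(np.c_[p[:,:2]-[.611,.0164],np.ones(len(p))],p[:,2],rcond=None)[0];print(n,m.sum(),rect(p[:,:2]),'slopes',np.degrees(c[:2]).round(2),'z',c[2].round(4))
E
```

```text
t 23.30 p [0.6147 0.0161 0.0899] e [179.45   2.23 178.67] F [ 1.3  0.1 -4.8] g 0.0338 j6 -111 | UNITS xyz [ 0.07  0.   -0.09] yaw 0.0
tool plate top slopes deg [-1.47  0.1 ] z at tcp 0.0177 median [0.036  0.0006 0.0168] (array([2. , 0.5]), array([100.1, 131.2]), 89.9)
world plate top slopes deg [0.76 0.43] z at tcp 0.0721 median [0.5795 0.0173 0.0717] (array([613.7,  16.7]), array([100.1, 131.2]), 88.6)
hole 1242 [251.6 314.4] world [671.8  15.3  71.7] tool [-56.4   0.3  20.4]
hole 579 [316.3 152.5] world [562.9  53.   71.7] tool [53.3 35.5 16.4]
hole 576 [187.3 152.8] world [561.3 -17.   71.7] tool [ 53.3 -34.5  15.8]
scene 606 (array([614.2,  13.2]), array([101.8, 129.5]), 88.4) slopes [0.1  0.84] z 0.0702
side 692 (array([610. ,  16.4]), array([102.4, 133.7]), 89.2) slopes [ 0.79 -0.31] z 0.0698
```

View pics/wrist7.png

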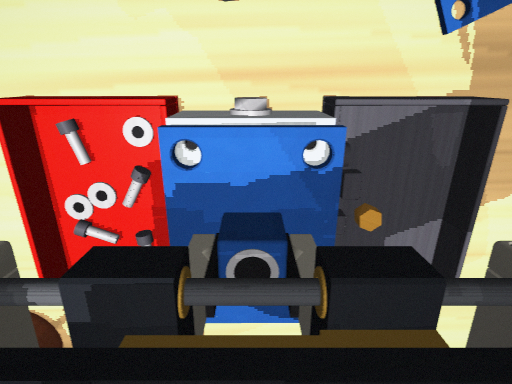

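Holes are at (187,153) and (316,153), with the dark thread mouths showing through their upper part, as expected for this slant view. All three cameras put the plate about 2 mm too far in +x, so I'll make a small correction.

```bash
python3 -m inch '[{"x":0.07,"y":-0.01,"z":-0.03,"yaw":0},{"x":0,"y":0,"z":0,"yaw":0},{"x":0,"y":0,"z":0,"yaw":0}]' >/dev/null; python3 to.py 0.6127 0.0158 0.0915 178.67
python3 -m inch '[{"x":0,"y":0,"z":0,"yaw":0},{"x":0,"y":0,"z":0,"yaw":0},{"x":0,"y":0,"z":0,"yaw":0},{"x":0,"y":0,"z":0,"yaw":0},{"x":0,"y":0,"z":0,"yaw":0}]' >/dev/null; python3 to.py 0.6127 0.0158 0.0915 178.67
```

```text
t 23.70 p [0.613  0.0159 0.0915] e [179.43   2.3  178.68] F [ 0.1 -0.1 -4.4] g 0.0337 j6 -111 | UNITS xyz [ 0.01 -0.01  0.  ] yaw 0.0
t 24.12 p [0.6132 0.016  0.0921] e [179.42   2.35 178.69] F [ 1.  -0.4 -3.5] g 0.0335 j6 -111 | UNITS xyz [ 0.02 -0.01  0.02] yaw 0.0
```

```bash
python3 cov.py wrist8
python3 - <<'E'
from plant import r
from h import *
im,d=r.capture("scene");ci=r.camera_info("scene"); im2,_=r.capture("side"); K,T=ci['mtx'],ci['pose'];P=pts(d,K,T)
H,S,V=cv2.split(cv2.cvtColor(im,cv2.COLOR_RGB2HSV))
m=(H>100)&(H<125)&(S>110)&(d>0)&(P[...,2]>.06)&(P[...,2]<.082)&(abs(P[...,0]-.61)<.09)&(abs(P[...,1]-.016)<.08);print(rect(P[m][:,:2]))
m=(d>0)&(P[...,2]>.054)&(P[...,2]<.08)&(H<25)&(P[...,0]>.3)&(P[...,1]<-.15)
for b in blobs(m,100): print('brush/oil',rect(P[b][:,:2]),np.median(P[b][:,2]))
a=cv2.resize(im[120:310,110:350],None,fx=1.65,fy=1.65); b=cv2.resize(im2[130:320,100:340],None,fx=1.65,fy=1.65)
cv2.imwrite("pics/final.png",np.hstack([a,b])[:,:,::-1])
E
```

```text
tool plate top slopes deg [-1.47  0.08] z at tcp 0.0177 median [0.036  0.0006 0.0169] (array([2. , 0.5]), array([100.3, 131.1]), 89.9)
world plate top slopes deg [0.88 0.48] z at tcp 0.0743 median [0.5779 0.0173 0.0738] (array([612. ,  16.8]), array([100.3, 131. ]), 88.8)
hole 1244 [251.5 314.4] world [670.4  15.2  73.8] tool [-56.5   0.3  20.6]
hole 583 [316.3 152.5] world [561.3  52.9  73.8] tool [53.4 35.5 16.4]
hole 574 [187.3 152.7] world [559.7 -17.1  73.8] tool [ 53.4 -34.5  15.7]
(array([613.,  13.]), array([103.3, 129.4]), 88.6)
brush/oil (array([ 519.8, -331.2]), array([250.5,  34.7]), 9.9) 0.059847903433787764
brush/oil (array([ 762.3, -222.1]), array([81.7, 68.4]), 22.5) 0.06731391741214932
```

View pics/final.png

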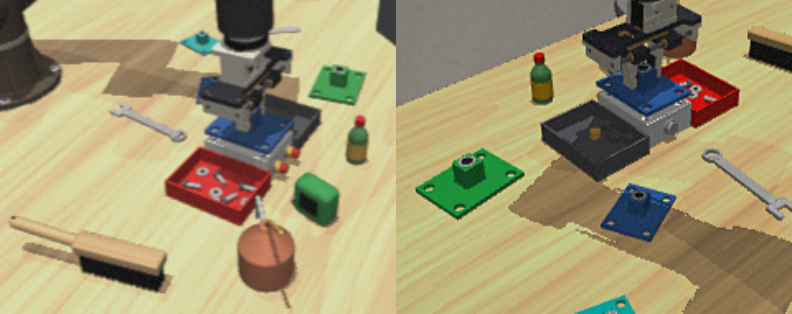

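The brush stands on the bench at (95,260), the bystanders are in place, and the cover hovers over the block at (245,130) / (650,88) with a visible gap. The holes are within 1 mm of the threads, so I'm handing in.

```bash
python3 -c "from plant import r; print(r.close_job())"; python3 st.py
```

```text
the job is handed in; nothing more can be done
None
the job is handed in; nothing more can be done
```

The job is done and handed in at about 24 s of the 64 s. The brush swept all four stubs into the dark tray and went back on the bench. The arm is still holding the larger blue cover by its boss over the block.

- **Sweep:** the pictures show nothing left on the face and four stubs in the dark tray. The brush stands on its bristles about 1 cm from where it started. The oil can, tape measure, bottle, spanner and other plates look unmoved.
- **Cover height:** the underside is about 15 mm above the face, and no contact with the block showed in the force readings.
- **Alignment:** by the wrist camera the cover is centred within 1 mm of the threaded holes and turned within about 0.2° of them. The scene camera puts it about 1 mm off.
- **Level:** the cover is about 1° out of level, roughly 2 mm over its length. It was gripped slightly tilted. I reduced about 2° of lean to this, but not fully.
- **Camera disagreement:** the cameras differ by 2–3 mm in absolute position, so I judged alignment by comparing cover and block within the same camera.
- **Not checked:** the clearance above the face relies on the camera heights, which read 1–2 mm high; I allowed 1.5 mm for that.

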